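Reload the drilling jig for awning-bracket blocks

TASK

Reload the drilling jig on the cutting table: swing the toggle clamp open, take the drilled block or blocks out of the jig and lay them in the grey tray. Then load every block that stands on the table: tip it over the steel front edge of the bed so that it lies on its plain back with the groove up, one to a bay, and slide it fully home against the back stop. When all are home, swing the clamp over centre again until the handle is locked and the guide bar presses on the blocks; do not disturb the cord spool, screwdriver or oil bottle.

Things in the scene. Friction and masses are not known exactly. Their poses are not given: they have to be found in the camera images.
- jig: Drilling jig, fixed. Origin on the table at the middle of the bed's front edge; x points level into the bed towards the back stop, y along the front edge, z up. Bed: plywood, top 18 mm above the table, x 0 to 220 mm, y -145 to 145 mm, steel-faced upright front edge. A standing block pushed against that edge stops at its foot; pushed on near its top, it tips over the edge onto the bed.
- jig_stop (a point): Foot of the steel back stop's face, on the bed's top, on the jig's middle line (jig x 120 mm); axes as the jig. The stop is 22 mm high and crosses all bays. A freshly tipped block lies with its foot end jutting 20 to 40 mm in front of the bed's edge, still to be slid home. A block on its back and home against it has its centre 50 mm in front of this face and 38 mm above the table; its top is 58 mm above the table.
- bay1 (a point): Middle of the first bay (jig y -90 mm, x 70 mm), on the bed's top; axes as the jig. Wooden strips 14 mm wide and 8 mm high (jig x 40 to 118 mm, centred at y -135, -45, 45, 135 mm) part the bed into three bays, each 76 mm wide; the first 40 mm of the bed are plain.
- bay2 (a point): Middle of the second bay (jig y 0, x 70 mm), on the bed's top; axes as the jig.
- bay3 (a point): Middle of the third bay (jig y 90 mm, x 70 mm), on the bed's top; axes as the jig.
- clamp (a joint): Angle of the toggle clamp's handle: 0 locked (upright, at its stop past dead centre, guide bar down), 0.05 dead centre, 1.2 fully open (handle leant 69 degrees away from the bed, bar swung up). Turns about the jig's y axis at clamp_hinge. Stays where left near either end (friction 0.16 N m); 2 to 7 N at the grip move it. The bar's springs resist over the last 0.2 rad.
- clamp_hinge (a point): Point on the handle's hinge axis (along the jig's y), at jig x 181 mm, y 0, 90 mm above the table. The clamp's steel bracket stands around it: jig x 134 to 198 mm, 64 mm wide at the foot, 36 mm above, 106 mm high.
- clamp_grip (a point): Middle of the handle's red grip, a sleeve 18 mm deep (in the swing), 20 mm wide (along the hinge axis) and 62 mm long about the handle's line; this point is 85 mm from the hinge axis and moves with the handle, the handle's end 29 mm beyond it. Its z axis points along the handle away from the hinge. Lies 85*sin(angle) mm behind and 85*cos(angle) mm above the hinge.
- guide: Steel drill-guide bar, 262 mm long (along y), 36 x 12 mm, sprung on the clamp's arm; locked, it lies across the blocks at jig x 52 to 88 mm. Origin on the arm's hinge axis (jig x 148 mm, 60 mm above the table); the bar is 78 mm out along -x and level with it. Handle fully open: the arm has turned up 74 degrees, the bar stands 115 to 155 mm high above jig x 116 to 140 mm.
- tray: Shallow grey plastic tray, 240 mm (x) by 150 mm (y), walls 4 mm thick and 22 mm high, floor 4 mm thick, fixed. Origin on the table under its middle.
- cord_spool_mid (a point): Middle of a black cord spool standing on the table, 72 mm across and 77 mm high: leave alone.
- driver_mid (a point): Screwdriver lying on the table, about 200 mm long, a point near its handle's middle: leave alone.
- oiler_mid (a point): Middle of a green oil bottle, 48 mm across and 120 mm high, standing on the table: leave alone.
- blank1_mid (a point): Centre of a blank: undrilled aluminium block 100 mm long, 60 wide, 40 thick, about 0.62 kg, standing on its end on the table at the start, groove roughly away from the bed (or absent). z runs along its length (up while it stands), y across its width; -x points out of the broad face with the groove (12 mm wide, 8 deep), +x out of the plain back. Lying groove up, its x axis points down.
- blank2_mid (a point): Centre of a blank: undrilled aluminium block 100 mm long, 60 wide, 40 thick, about 0.62 kg, standing on its end on the table at the start, groove roughly away from the bed (or absent). z runs along its length (up while it stands), y across its width; -x points out of the broad face with the groove (12 mm wide, 8 deep), +x out of the plain back. Lying groove up, its x axis points down.
- blank3_mid (a point): Centre of a blank: undrilled aluminium block 100 mm long, 60 wide, 40 thick, about 0.62 kg, standing on its end on the table at the start, groove roughly away from the bed (or absent). z runs along its length (up while it stands), y across its width; -x points out of the broad face with the groove (12 mm wide, 8 deep), +x out of the plain back. Lying groove up, its x axis points down.
- done1_mid (a point): Centre of a drilled aluminium block, 100 x 60 x 40 mm, about 0.61 kg, or absent. At the start it lies home in a bay of the jig under the clamped guide bar. Its x axis runs along its length, y across its 60 mm width, z up out of the grooved face, which shows a 8 mm drilled hole in the groove.
- done2_mid (a point): Centre of a drilled aluminium block, 100 x 60 x 40 mm, about 0.61 kg, or absent. At the start it lies home in a bay of the jig under the clamped guide bar. Its x axis runs along its length, y across its 60 mm width, z up out of the grooved face, which shows a 8 mm drilled hole in the groove.
- done3_mid (a point): Centre of a drilled aluminium block, 100 x 60 x 40 mm, about 0.61 kg, or absent. At the start it lies home in a bay of the jig under the clamped guide bar. Its x axis runs along its length, y across its 60 mm width, z up out of the grooved face, which shows a 8 mm drilled hole in the groove.
Mind the look-alikes: they are no part of the job. Leave any blue or orange look-alike of the part that bears done1_mid alone.

How it is judged:
On the way, in this order (a step that is already met when the one before it is completed fails the run):
1. the toggle clamp has been swung open (value of joint clamp above 0.8 rad), for 0.2 s.
2. with the clamp open, the drilled blocks are in the tray and every blank lies groove up in the jig, home against the back stop (value of joint clamp above 0.6 rad and x of done1_mid in the frame of tray between -0.105 and 0.105 m and y of done1_mid in the frame of tray between -0.06 and 0.06 m and height (world z) of each of done1_mid, done2_mid, done3_mid below 0.04 m and linear speed of each of done1, done2, done3, blank1, blank2, blank3 below 0.02 m/s and x of done2_mid in the frame of tray between -0.105 and 0.105 m and y of done2_mid in the frame of tray between -0.06 and 0.06 m and x of done3_mid in the frame of tray between -0.105 and 0.105 m and y of done3_mid in the frame of tray between -0.06 and 0.06 m and angle between each of blank1_mid, blank2_mid, blank3_mid's own x axis and vertical above 3.04 rad and x of blank1_mid in the frame of jig between 0.0655 and 0.075 m and angle between the z axis of each of blank1_mid, blank2_mid, blank3_mid and the x axis of jig, either way round below 0.1 rad and height (world z) of blank1_mid between 0.034 and 0.041 m and y of blank1_mid in the frame of jig between -0.105 and 0.105 m and x of blank2_mid in the frame of jig between 0.0655 and 0.075 m and height (world z) of blank2_mid between 0.034 and 0.041 m and y of blank2_mid in the frame of jig between -0.105 and 0.105 m and x of blank3_mid in the frame of jig between 0.0655 and 0.075 m and height (world z) of blank3_mid between 0.034 and 0.041 m and y of blank3_mid in the frame of jig between -0.105 and 0.105 m), for 0.2 s.
At the end, for the whole second after the job is handed in: Handle locked (within 0.04 rad of its stop), bar pressing every loaded block (over 0.5 N). Each blank lies flat on the bed, groove up, square within 0.1 rad, one to a bay, its end within 4.5 mm of the back stop. Each drilled block rests in the tray, centre below 40 mm. All at rest (value of joint clamp below 0.04 rad and contact force between guide and blank1 above 0.5 N and contact force between guide and blank2 above 0.5 N and contact force between guide and blank3 above 0.5 N and angle between each of blank1_mid, blank2_mid, blank3_mid's own x axis and vertical above 3.04 rad and x of blank1_mid in the frame of jig between 0.0655 and 0.075 m and angle between the z axis of each of blank1_mid, blank2_mid, blank3_mid and the x axis of jig, either way round below 0.1 rad and height (world z) of blank1_mid between 0.034 and 0.041 m and y of blank1_mid in the frame of jig between -0.105 and 0.105 m and linear speed of each of blank1, blank2, blank3, done1, done2, done3 below 0.02 m/s and x of blank2_mid in the frame of jig between 0.0655 and 0.075 m and height (world z) of blank2_mid between 0.034 and 0.041 m and y of blank2_mid in the frame of jig between -0.105 and 0.105 m and x of blank3_mid in the frame of jig between 0.0655 and 0.075 m and height (world z) of blank3_mid between 0.034 and 0.041 m and y of blank3_mid in the frame of jig between -0.105 and 0.105 m and x of done1_mid in the frame of tray between -0.105 and 0.105 m and y of done1_mid in the frame of tray between -0.06 and 0.06 m and height (world z) of each of done1_mid, done2_mid, done3_mid below 0.04 m and x of done2_mid in the frame of tray between -0.105 and 0.105 m and y of done2_mid in the frame of tray between -0.06 and 0.06 m and x of done3_mid in the frame of tray between -0.105 and 0.105 m and y of done3_mid in the frame of tray between -0.06 and 0.06 m); the robot touches nothing.
It fails at once if the cord spool is knocked over or pushed more than 3 cm (distance of cord_spool_mid from where it was at the start of the episode above 0.03 m).
It fails at once if the screwdriver is knocked over or pushed more than 3 cm (distance of driver_mid from where it was at the start of the episode above 0.03 m).
It fails at once if the oil bottle is knocked over or pushed more than 3 cm (distance of oiler_mid from where it was at the start of the episode above 0.03 m).
Of blank1, blank2, blank3 only 2 to 3 are there at a start; the rules pass over those that are not, and their reading is None.
Of done1, done2, done3 only 1 to 2 are there at a start; the rules pass over those that are not, and their reading is None.
At some moment in a run one of done1, done2, done3 may be knocked a few centimetres aside while the robot is not near it.
Once in a run the grip may slacken for a moment while it holds something.
It also fails if it takes over 210 s, if anything falls off the work surface, if the arm or the gripper's body presses on something with over 40 N, if the wrist force passes 120 N, or if a joint passes its speed limit or range.

ROBOT

A 6-joint arm with a two-finger parallel gripper is mounted at the origin on the work surface. World frame = base frame: x ahead of the robot, y to its left, z up, the work surface at z = 0. Lengths are in m, angles in rad, forces in N, time in s.
With the tool pointing down it reaches from about 0.35 to 0.95 m from the base axis. Payload 17.4 kg.
Tool frame: the origin (TCP) lies on the centre line of the jaws, within the pads' length; the fingertips stand 25 mm ahead of it and the grasp point (between the pads) lies 6 mm ahead of it (tip_extent is the distance from the TCP to the fingertips, in m); z points along the fingers, y is the line along which they close (so a half turn about z gives the same grasp; the last joint's range is limited). The gripper opens to 93 mm and grips with 3 to 60 N. Pads are 15 mm wide; open, the fingers measure 128 mm over their backs; the gripper's body (75 mm by 188 mm) begins 65 mm behind the grasp point.
Start: joints at [-1.324, 0.116, 1.442, -0, 1.584, -0.038], TCP at [0.19, -0.648, 0.244] pointing down, gripper open.
Joint ranges: [-2.83, 2.83], [-0.83, 2.19], [0.07, 2.5], [-1.14, 4.28], [0.01, 3], [-2.97, 2.97]. Speed limits (rad/s): [1.89, 1.89, 2.22, 3.14, 3.14, 3.14].

INTERFACE

Orientations are given as a unit quaternion [x, y, z, w].
In Python, from station import * gives the robot as it stands.
- The arm moves only by the tool step_arm, never from a script. Its argument "plan" is a list of rows, each an object with "grip": the finger opening in mm, from 0 to 93; "dp": the shift along the world's x, y, z in mm, a list of three; "roll": the turn about the world's z in rad. A call has 1 to 20 rows; each row is the pose to reach, as a shift and turn from the pose commanded when the call began; what a row does not reach only later rows make up. A row lasts 1/10 s, in which the tool goes at most 50 mm and 8.59 degrees, less where a joint would pass 70% of its speed; a pose out of reach is approached as far as the arm can. A call with a gripper value outside its range is refused whole. The fingers move at their own pace and stop on an object; "squeeze" is the grip in N (left out, the last holds). Time passes only in rows, so rows that repeat a pose let the fingers close. It gives the time, the measured TCP pose, the force, the opening and the grip force at its end, in the units of the state.
- get_state(): the state, without advancing time (a new reading comes with each control period).
- capture(name): name is "scene" or "top" or "wrist"; returns a dict with "frame" (420x560x3 uint8, blue, green, red), "range_z" (420x560 float32, m along the optical axis (not along the pixel's ray), 0 where there is no reading), "fov_y" (degrees; the focal length in pixels is half the picture's height over the tangent of half this angle, whatever the lens; pixels are square), "cx", "cy" (the principal point, pixels), "pose" (4x4, takes a point from camera to world coordinates). Camera axes: x right, y down, z forward; pixel columns grow to the right and rows downward; lengths in m; the calibration is good to about 2 mm. A picture is of the moment at which its call begins.
- hand_in(): hands the job in; it is judged then, once.
Trained networks look in a picture, given as the dict that the camera call returned (one of the last four; its "shot" number tells which), for a name from the list of things; names that differ only in an ending like _2 or _b are one class to them, and where a whole thing is asked for, a point or a joint stands for the part that bears it (a point fixed in the world has none). Each returns a list of dicts, best first, with "conf" (0 to 1); they miss things now and then, are a little off and sometimes report something else, mostly with a low value. They report only what shows in the picture. A call takes as long as a camera call. They do not tell look-alikes from the thing itself.
- look_for(picture, query): "point" ([row, column] in pixels, amid what is visible of it).
The state is a dict: "clock": time; "q": joint angles; "qd": joint speeds; "tau": joint torques, N m; "position": TCP position; "ee_rot": TCP orientation; "force": force on the tool from outside, world axes, zero at the start; "ft_torque": the same for the moment, N m; "grip_width": finger opening in m; "grip_force": force on a finger pad.
Only numpy, scipy, OpenCV 4.12 (cv2) and the standard library are available. Lean on these libraries where they do the work, as an engineer would, in place of code of your own. Each camera call takes 0.05 s, during which the arm holds its last target. There are 200 camera calls.

## Working session

There is one attempt and no reset: what is moved stays moved. The work goes in short steps, Python scripts to look and compute and a tool call to move; the robot and the scene stay as the last step left them, time stands still between calls to the robot, and variables do not carry over. Pictures are saved under pics/ and viewed, at most 14 in all, crops included, and the job is handed in when it is done.

Besides the shell and the picture viewer there is one more tool, called after "Emit:" as name(argument=value, ...) on one line, values as JSON. step_arm: Moves the arm, as the interface text tells. Its arguments: {"type":"object","properties":{"plan":{"type":"array","items":{"type":"object","properties":{"grip":{"type":"number"},"dp":{"type":"array","items":{"type":"number"}},"roll":{"type":"number"}}}},"squeeze":{"type":"number"}},"required":["plan"]}

```bash
mkdir -p pics; ls; cat > h.py <<'E'
from station import *
import numpy as np, cv2
def pts(c):
    H,W=c["range_z"].shape; f=H/2/np.tan(np.radians(c["fov_y"])/2)
    v,u=np.mgrid[:H,:W]; z=c["range_z"]
    P=np.stack([(u-c["cx"])/f*z,(v-c["cy"])/f*z,z],-1)
    T=np.array(c["pose"]); return P@T[:3,:3].T+T[:3,3]
def proj(c,p):
    H=c["range_z"].shape[0]; f=H/2/np.tan(np.radians(c["fov_y"])/2)
    T=np.array(c["pose"]); q=T[:3,:3].T@(np.array(p)-T[:3,3]); return f*q[0]/q[2]+c["cx"],f*q[1]/q[2]+c["cy"]
E
python3 - <<'E'
from h import *
s=get_state(); print(s)
for n in ["top","scene"]:
    c=capture(n); cv2.imwrite(f"pics/{n}0.png",cv2.resize(c["frame"],(800,600)))
    np.savez(f"{n}0.npz",**{k:c[k] for k in ["frame","range_z","fov_y","cx","cy","pose"]})
    P=pts(c)
    print(n,np.round(c["pose"],3).tolist())
    for q in ["jig","clamp_grip","guide","tray","cord_spool_mid","driver_mid","oiler_mid","blank1_mid","done1_mid"]:
        for r in look_for(c,q)[:5]:
            a,b=map(int,r["point"]); print(q,round(r["conf"],2),a,b,np.round(P[a,b],3))
E
```

```text
pics
{'clock': 0.0, 'q': array([-1.32384127e+00,  1.16462720e-01,  1.44228373e+00, -1.46717980e-06,
        1.58401103e+00, -3.78007667e-02]), 'qd': array([-0.00193917, -0.00109158, -0.00030881,  0.0010719 , -0.00264277,
        0.00026997]), 'tau': array([-3.33116412e-03, -7.21264958e+01, -6.22603583e+01,  7.77576724e-02,
        2.38534785e-02, -9.64691708e-05]), 'position': array([ 0.18956757, -0.64763794,  0.24290939]), 'ee_rot': array([ 9.89881209e-01,  1.41897329e-01, -6.15258015e-05, -5.79155980e-04]), 'force': array([-0.38286905,  0.82068906,  0.20286386]), 'ft_torque': array([ 0.05511005,  0.00749767, -0.02526414]), 'grip_force': 0.0, 'grip_width': 0.0929857580302153}
top [[0.004, -0.998, 0.068, 0.438], [-1.0, -0.004, 0.005, 0.036], [-0.004, -0.068, -0.998, 1.525], [0.0, 0.0, 0.0, 1.0]]
jig 0.73 208 244 [0.536 0.136 0.072]
clamp_grip 0.35 232 347 [ 0.46  -0.189  0.104]
clamp_grip 0.19 171 333 [ 0.653 -0.147  0.1  ]
guide 0.73 206 257 [0.542 0.094 0.081]
guide 0.55 207 221 [0.53  0.195 0.204]
guide 0.54 150 241 [0.734 0.151 0.024]
tray 0.76 213 395 [ 0.526 -0.366  0.007]
tray
[... 413 characters left out ...]
4 [0.315 0.333 0.034]
done1_mid 0.4 213 392 [ 0.526 -0.358 -0.   ]
scene [[-0.003, 0.638, -0.77, 1.732], [1.0, 0.016, 0.009, 0.022], [0.018, -0.77, -0.638, 1.129], [0.0, 0.0, 0.0, 1.0]]
jig 0.95 248 312 [0.551 0.139 0.022]
clamp_grip 0.62 207 335 [0.547 0.196 0.181]
guide 0.58 240 295 [0.565 0.085 0.068]
guide 0.3 264 210 [ 0.704 -0.151  0.101]
tray 0.85 244 149 [ 0.52  -0.366 -0.   ]
cord_spool_mid 0.61 226 401 [0.457 0.425 0.036]
driver_mid 0.83 296 319 [0.749 0.149 0.028]
oiler_mid 0.9 267 418 [0.668 0.432 0.065]
blank1_mid 0.96 265 212 [ 0.704 -0.145  0.097]
done1_mid 0.82 267 301 [0.681 0.1   0.071]
done1_mid 0.67 191 198 [ 0.296 -0.238  0.04 ]
done1_mid 0.63 200 364 [0.332 0.322 0.041]
```

View pics/top0.png

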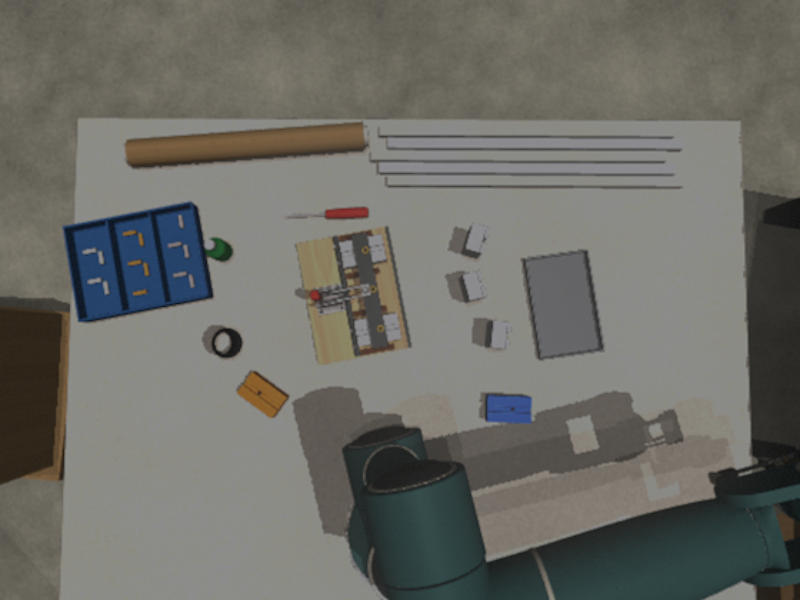

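View pics/scene0.png

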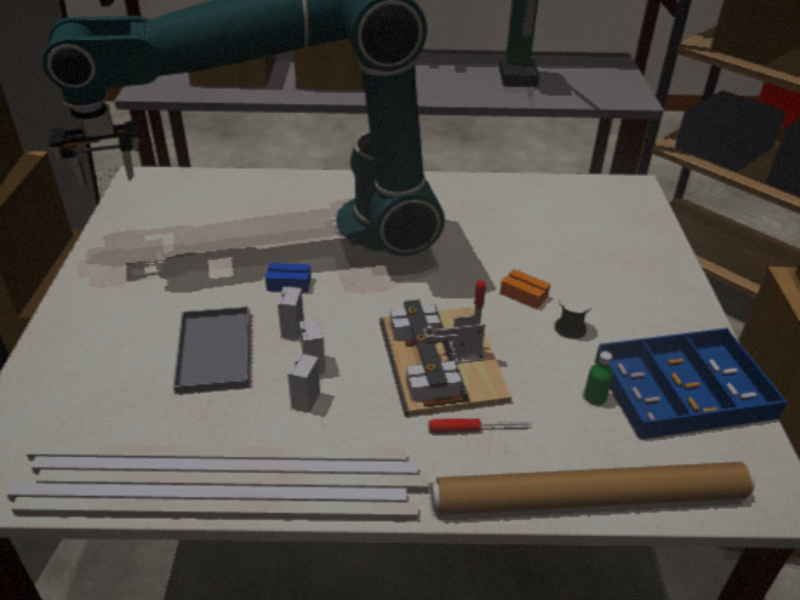

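The top view shows the jig in the middle, its front edge facing right (towards -y). Drilled blocks lie in the upper and lower bays, at about (360,250) and (377,330). Three blanks stand at (476,240), (472,287) and (497,333), and the tray is at (563,305). The blue (508,408) and orange (262,394) blocks are look-alikes and stay put.

```bash
cat > m.py <<'E'
from h import *
import sys
def rects(P,lo,hi,box,minn=25):
    m=(P[...,2]>lo)&(P[...,2]<hi)&(P[...,0]>box[0])&(P[...,0]<box[1])&(P[...,1]>box[2])&(P[...,1]<box[3])
    n,l=cv2.connectedComponents(m.astype(np.uint8),connectivity=8); o=[]
    for i in range(1,n):
        q=P[l==i]
        if len(q)<minn: continue
        (cx,cy),(w,h),a=cv2.minAreaRect((q[:,:2]*1000).astype(np.float32))
        o.append((round(cx),round(cy),round(w),round(h),round(a,1),round(float(np.median(q[:,2]))*1000),len(q)))
    return o
E
python3 - <<'E'
from m import *
for n in ["top0","scene0"]:
    c=dict(np.load(n+".npz")); P=pts(c)
    print(n,"table z",np.median(P[150:200,300:330,2]) if n=="top0" else "")
    print("blanks",rects(P,.085,.115,(.4,.8,-.3,0)))
    print("bed",rects(P,.010,.026,(.35,.78,-.05,.32)))
    print("bed all",rects(P,.010,.3,(.35,.70,-.05,.32)))
    print("done",rects(P,.048,.066,(.35,.78,-.05,.32)))
    print("tray",rects(P,.012,.03,(.35,.78,-.55,-.2)))
E
```

```text
top0 table z -0.00028714357665393653
blanks [(667, -148, 40, 61, 73.9, 99, 240), (562, -142, 60, 41, 15.7, 99, 242), (453, -199, 41, 59, 82.8, 99, 244)]
bed [(738, 149, 26, 100, 3.1, 21, 183), (732, 252, 6, 92, 3.1, 16, 49), (560, 56, 291, 71, 12.2, 18, 936), (539, 161, 290, 164, 10.9, 18, 2109), (587, 134, 46, 30, 11.6, 19, 106), (552, 127, 17, 28, 1.6, 18, 43), (513, 120, 51, 30, 10.0, 18, 122)]
bed all [(545, 133, 290, 223, 11.2, 22, 5644)]
done [(649, 76, 59, 34, 13.2, 57, 171), (636, 140, 62, 34, 12.4, 57, 160), (470, 42, 60, 37, 10.4, 57, 176), (458, 106, 60, 34, 9.9, 56, 168)]
tray [(525, -360, 240, 152, 8.6, 20, 375)]
scene0 table z 
blanks [(457, -201, 41, 70, 82.8, 99, 220), (567, -144, 69, 40, 14.2, 100, 246), (672, -151, 43, 65, 72.5, 99, 298)]
bed [(422, 170, 65, 85, 10.1, 19, 200), (549, 130, 297, 223, 11.3, 19, 2073), (541, 129, 65, 18, 11.1, 20, 90), (742, 195, 27, 197, 2.9, 19, 307)]
bed all [(548, 130, 298, 223, 11.3, 34, 5176)]
done [(459, 107, 77, 28, 11.9, 58, 124), (482, 40, 82, 35, 11.5, 58, 177), (553, 182, 14, 63, 12.3, 57, 92), (656, 78, 72, 46, 17.7, 58, 231), (648, 142, 43, 79, 80.5, 58, 182)]
tray [(529, -363, 247, 151, 8.3, 20, 492), (483, -212, 23, 12, 59.6, 23, 39)]
```

Emit:
step_arm(plan=[{"dp": [170,300,60],"roll": 0.5,"grip": 70},{"dp": [170,300,60],"roll": 0.5,"grip": 70},{"dp": [170,300,60],"roll": 0.7,"grip": 70},{"dp": [170,300,60],"roll": 0.8,"grip": 70},{"dp": [170,300,60],"roll": 0.9,"grip": 70},{"dp": [170,300,60],"roll": 1.0,"grip": 70},{"dp": [170,300,60],"roll": 1.1,"grip": 70},{"dp": [340,790,60],"roll": 1.482,"grip": 70},{"dp": [340,790,60],"roll": 1.482,"grip": 70},{"dp": [340,790,60],"roll": 1.482,"grip": 70},{"dp": [340,790,60],"roll": 1.482,"grip": 70},{"dp": [340,790,60],"roll": 1.482,"grip": 70},{"dp": [340,790,60],"roll": 1.482,"grip": 70},{"dp": [340,790,60],"roll": 1.482,"grip": 70},{"dp": [340,790,60],"roll": 1.482,"grip": 70},{"dp": [340,790,60],"roll": 1.482,"grip": 70},{"dp": [340,790,60],"roll": 1.482,"grip": 70},{"dp": [340,790,60],"roll": 1.482,"grip": 70},{"dp": [340,790,60],"roll": 1.482,"grip": 70},{"dp": [340,790,60],"roll": 1.482,"grip": 70}])

```text
clock: 3.0
position: [0.5295, 0.1418, 0.3036]
ee_rot: [0.634, 0.773, -0.0, 0.0]
force: [0.6, 0.7, -0.2]
grip_width: 0.0702
grip_force: 0.0
```

View wrist.

```bash
python3 - <<'E'
from m import *
c=capture("wrist"); cv2.imwrite("pics/w1.png",c["frame"]); P=pts(c)
print(np.round(c["pose"],3).tolist(),c["fov_y"])
print("bed",rects(P,.012,.024,(.35,.72,-.05,.32),200))
print("all",rects(P,.012,.3,(.35,.72,-.05,.32),200))
print("done",rects(P,.048,.066,(.35,.72,-.05,.32),100))
print("grip",rects(P,.11,.22,(.45,.6,.1,.26),50))
print("grip",rects(P,.18,.22,(.45,.6,.1,.26),50))
for q in ["clamp_grip","guide","done1_mid"]:
    for r in look_for(c,q)[:5]:
        a,b=map(int,r["point"]); print(q,round(r["conf"],2),a,b,np.round(P[a,b],3))
E
```

```text
[[0.981, 0.187, 0.058, 0.512], [0.196, -0.936, -0.292, 0.224], [-0.0, 0.298, -0.955, 0.446], [0.0, 0.0, 0.0, 1.0]] 71.65861692325188
bed [(533, 190, 291, 93, 11.4, 19, 11863), (524, 108, 26, 40, 11.4, 19, 457), (551, 114, 17, 40, 11.6, 19, 244), (576, 119, 21, 40, 11.3, 19, 366), (566, 35, 134, 30, 11.3, 19, 1364)]
all [(546, 128, 291, 220, 11.3, 22, 28564)]
done [(478, 107, 117, 34, 10.7, 59, 1146), (618, 135, 114, 34, 11.3, 58, 1146), (472, 35, 60, 27, 11.5, 58, 518), (651, 71, 60, 26, 11.1, 59, 460)]
grip [(532, 198, 20, 18, 11.4, 204, 581)]
grip [(532, 198, 20, 18, 11.4, 204, 524)]
clamp_grip 0.87 154 288 [0.528 0.196 0.205]
clamp_grip 0.67 166 285 [0.535 0.166 0.082]
clamp_grip 0.53 188 414 [0.734 0.162 0.024]
guide 0.57 225 285 [0.549 0.096 0.103]
guide 0.22 168 284 [0.535 0.163 0.077]
done1_mid 0.97 199 349 [0.635 0.133 0.051]
done1_mid 0.6 14 130 [0.316 0.304 0.041]
done1_mid 0.58 168 281 [0.531 0.161 0.073]
```

View pics/w1.png

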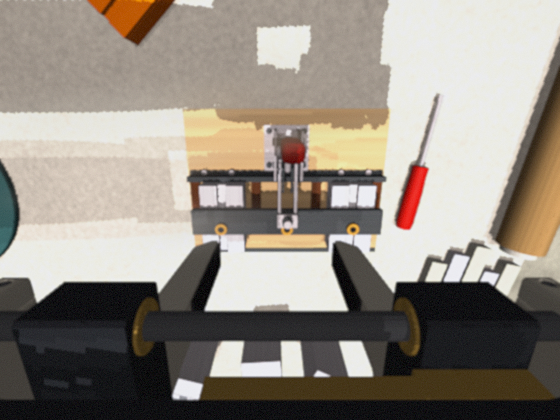

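The wrist view shows the red grip at (290,150), upright, with the drilled blocks behind and in front of the guide bar in the left and right bays. The middle bay is empty.

Emit:
step_arm(plan=[{"dp": [2,56,0],"grip": 45},{"dp": [2,56,0],"grip": 45},{"dp": [2,56,-50],"grip": 45},{"dp": [2,56,-90],"grip": 45},{"dp": [2,56,-122],"grip": 45},{"dp": [2,56,-122],"grip": 45},{"dp": [2,56,-122],"grip": 10},{"dp": [2,56,-122],"grip": 10},{"dp": [2,56,-122],"grip": 10},{"dp": [2,56,-122],"grip": 10},{"dp": [2,56,-122],"grip": 10},{"dp": [2,56,-122],"grip": 10}], squeeze=15)

```text
invalid input
```

Emit:
step_arm(plan=[{"dp": [2,56,0],"roll": 0,"grip": 45},{"dp": [2,56,0],"roll": 0,"grip": 45},{"dp": [2,56,-50],"roll": 0,"grip": 45},{"dp": [2,56,-90],"roll": 0,"grip": 45},{"dp": [2,56,-122],"roll": 0,"grip": 45},{"dp": [2,56,-122],"roll": 0,"grip": 45},{"dp": [2,56,-122],"roll": 0,"grip": 10},{"dp": [2,56,-122],"roll": 0,"grip": 10},{"dp": [2,56,-122],"roll": 0,"grip": 10},{"dp": [2,56,-122],"roll": 0,"grip": 10},{"dp": [2,56,-122],"roll": 0,"grip": 10}], squeeze=15)

```text
clock: 4.3
position: [0.5329, 0.1984, 0.1834]
ee_rot: [0.635, 0.773, 0.002, 0.001]
force: [9.9, 1.7, 2.8]
grip_width: 0.0199
grip_force: 15.0
```

Emit:
step_arm(plan=[{"dp": [-2,8,0],"roll": 0,"grip": 10},{"dp": [-3,17,-2],"roll": 0,"grip": 10},{"dp": [-5,25,-4],"roll": 0,"grip": 10},{"dp": [-6,32,-7],"roll": 0,"grip": 10},{"dp": [-8,40,-10],"roll": 0,"grip": 10},{"dp": [-9,47,-15],"roll": 0,"grip": 10},{"dp": [-11,54,-20],"roll": 0,"grip": 10},{"dp": [-12,60,-26],"roll": 0,"grip": 10},{"dp": [-13,65,-32],"roll": 0,"grip": 10},{"dp": [-14,70,-39],"roll": 0,"grip": 10},{"dp": [-15,74,-46],"roll": 0,"grip": 10},{"dp": [-15,77,-53],"roll": 0,"grip": 10},{"dp": [-15,77,-53],"roll": 0,"grip": 10},{"dp": [-15,77,-53],"roll": 0,"grip": 10}])

```text
clock: 5.7
position: [0.5174, 0.277, 0.1307]
ee_rot: [0.634, 0.773, 0.002, -0.0]
force: [0.1, 12.5, 5.8]
grip_width: 0.0195
grip_force: 15.0
```

Emit:
step_arm(plan=[{"dp": [0,0,0],"roll": 0,"grip": 45},{"dp": [0,0,0],"roll": 0,"grip": 45},{"dp": [0,0,0],"roll": 0,"grip": 45},{"dp": [0,0,50],"roll": 0,"grip": 45},{"dp": [0,0,100],"roll": 0,"grip": 45},{"dp": [0,0,172],"roll": 0,"grip": 75},{"dp": [0,0,172],"roll": 0,"grip": 75},{"dp": [127,-178,172],"roll": 0,"grip": 75},{"dp": [127,-178,172],"roll": 0,"grip": 75},{"dp": [127,-178,172],"roll": 0,"grip": 75},{"dp": [127,-178,172],"roll": 0,"grip": 75},{"dp": [127,-178,172],"roll": 0,"grip": 75},{"dp": [127,-178,172],"roll": 0,"grip": 75}])

```text
clock: 7.0
position: [0.6446, 0.095, 0.2999]
ee_rot: [0.636, 0.772, -0.0, -0.0]
force: [1.1, 0.7, 0.3]
grip_width: 0.075
grip_force: 0.0
```

```bash
cat >> m.py <<'E'
def look(name,view=True,cam="wrist",nm=None):
    c=capture(cam); 
    if nm: cv2.imwrite(f"pics/{nm}.png",c["frame"])
    P=pts(c); return c,P
O=np.array([567.6,20.1]); th=np.radians(11.3); JX=np.array([-np.sin(th),np.cos(th)]); JY=-np.array([np.cos(th),np.sin(th)])
def jig(x,y): return np.round(O+x*JX+y*JY,1)
def tojig(p): d=np.array(p[:2])-O; return np.round([d@JX,d@JY],1)
E
python3 - <<'E'
from m import *
c,P=look("wrist",nm="w2"); s=get_state(); print(s["position"],s["clock"])
print("all",rects(P,.012,.3,(.35,.72,-.05,.32),200))
for r in rects(P,.048,.066,(.35,.72,-.05,.32),100): print("done",r,tojig(r))
for r in rects(P,.105,.2,(.4,.72,-.05,.32),50): print("high",r,tojig(r))
E
```

```text
[0.64385867 0.0964678  0.30019242] 7.05
all [(543, 139, 291, 243, 11.5, 26, 34793), (603, 91, 11, 22, 51.3, 290, 663), (683, 107, 22, 11, 60.2, 290, 660)]
done (553, 185, 3, 56, 11.3, 59, 132) [164.6 -18. ]
done (457, 114, 60, 11, 10.9, 58, 459) [113.8  90.1]
done (636, 150, 60, 11, 11.1, 59, 421) [114.  -92.5]
done (470, 44, 61, 47, 11.3, 58, 1563) [42.6 91. ]
done (649, 80, 60, 49, 11.0, 59, 1493) [ 42.8 -91.6]
high (527, 230, 21, 56, 14.0, 131, 1086) [213.8  -1.3]
high (520, 179, 3, 57, 11.4, 107, 170) [165.1  15.5]
high (550, 185, 3, 58, 11.4, 107, 162) [165.2 -15.1]
high (538, 169, 15, 28, 11.5, 112, 274) [151.8  -0.2]
high (546, 128, 262, 57, 11.0, 130, 8066) [110.   0.]
```

View pics/w2.png

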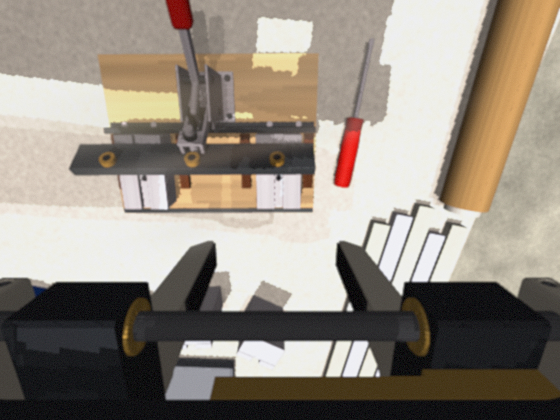

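The clamp stands open: the bar is raised at (190,158) and the handle leans back at (180,10). The drilled blocks are in place at (145,185) and (280,185). I want the bar's actual extent before reaching under it.

```bash
python3 - <<'E'
from m import *
c,P=look("wrist")
q=P.reshape(-1,3)*1000; d=q[:,:2]-O; x=d@JX; y=d@JY; z=q[:,2]
m=(abs(y)<135)&(abs(y)>60)&(z>75)&(x>60)&(x<160)&(z<200)
for a in range(75,145,5):
    k=m&(x>=a)&(x<a+5)
    if k.sum()>20: print(a,k.sum(),np.round(np.percentile(z[k],[5,50,95])))
m=(abs(y)<12)&(z>85)&(x>185)&(x<320)&(z<200)
for a in range(185,320,12):
    k=m&(x>=a)&(x<a+12)
    if k.sum()>10: print("h",a,k.sum(),np.round(np.percentile(z[k],[5,50,95])))
E
```

```text
80 384 [130. 132. 133.]
85 539 [133. 136. 137.]
90 701 [131. 134. 137.]
95 707 [125. 129. 138.]
100 675 [120. 123. 133.]
105 684 [114. 117. 120.]
110 404 [110. 112. 115.]
h 185 144 [ 94. 106. 110.]
h 197 162 [102. 114. 119.]
h 209 187 [111. 122. 127.]
h 221 390 [127. 133. 138.]
h 233 329 [131. 140. 144.]
```

The handle has dropped back to about 0.95 rad, so the bar hangs at jig x 80–113. I'll press the handle down to its open stop with closed fingers.

Emit:
step_arm(plan=[{"dp": [-126,173,0],"roll": 0,"grip": 0},{"dp": [-126,173,0],"roll": 0,"grip": 0},{"dp": [-126,173,0],"roll": 0,"grip": 0},{"dp": [-126,173,0],"roll": 0,"grip": 0},{"dp": [-126,173,0],"roll": 0,"grip": 0},{"dp": [-126,173,-50],"roll": 0,"grip": 0},{"dp": [-126,173,-90],"roll": 0,"grip": 0},{"dp": [-126,173,-110],"roll": 0,"grip": 0},{"dp": [-126,173,-120],"roll": 0,"grip": 0},{"dp": [-126,173,-130],"roll": 0,"grip": 0},{"dp": [-126,173,-138],"roll": 0,"grip": 0},{"dp": [-126,173,-143],"roll": 0,"grip": 0},{"dp": [-126,173,-145],"roll": 0,"grip": 0},{"dp": [-126,173,-145],"roll": 0,"grip": 0}])

```text
clock: 8.5
position: [0.518, 0.2705, 0.1573]
ee_rot: [0.635, 0.773, 0.001, 0.0]
force: [-3.3, -0.4, 10.3]
grip_width: 0.0006
grip_force: 4.8
```

Emit:
step_arm(plan=[{"dp": [0,0,-2],"roll": 0,"grip": 0},{"dp": [0,0,10],"roll": 0,"grip": 0},{"dp": [0,0,60],"roll": 0,"grip": 0},{"dp": [0,0,110],"roll": 0,"grip": 0},{"dp": [0,0,145],"roll": 0,"grip": 75},{"dp": [126,-173,145],"roll": 0,"grip": 75},{"dp": [126,-173,145],"roll": 0,"grip": 75},{"dp": [126,-173,145],"roll": 0,"grip": 75},{"dp": [126,-173,145],"roll": 0,"grip": 75},{"dp": [126,-173,145],"roll": 0,"grip": 75},{"dp": [126,-173,145],"roll": 0,"grip": 75}])

```text
clock: 9.6
position: [0.6445, 0.0954, 0.3002]
ee_rot: [0.636, 0.772, -0.0, -0.0]
force: [-0.0, 0.7, 0.2]
grip_width: 0.0523
grip_force: 0.0
```

```bash
cat >> m.py <<'E'
def bar(P):
    q=P.reshape(-1,3)*1000; d=q[:,:2]-O; x=d@JX; y=d@JY; z=q[:,2]
    m=(abs(y)<135)&(abs(y)>60)&(z>75)&(x>60)&(x<160)&(z<200)
    return [(a,int(k.sum()),int(np.median(z[k]))) for a in range(75,145,6) for k in [m&(x>=a)&(x<a+6)] if k.sum()>20]
E
python3 - <<'E'
from m import *
c,P=look("wrist")
print(get_state()["position"],bar(P))
for r in rects(P,.048,.066,(.35,.72,-.05,.32),100): print("done",r,tojig(r))
E
```

```text
[0.6437791  0.09674862 0.30047306] [(111, 154, 151), (117, 903, 152), (123, 964, 153), (129, 948, 142), (135, 303, 126)]
done (552, 186, 2, 57, 11.7, 59, 132) [165.7 -17.2]
done (466, 65, 61, 88, 10.8, 58, 3046) [63.9 90.8]
done (645, 100, 60, 88, 11.2, 59, 2875) [ 63.2 -91.6]
```

Emit:
step_arm(plan=[{"dp": [2,0,-50],"roll": 0,"grip": 75},{"dp": [2,0,-100],"roll": 0,"grip": 75},{"dp": [2,0,-150],"roll": 0,"grip": 75},{"dp": [2,0,-200],"roll": 0,"grip": 75},{"dp": [2,0,-230],"roll": 0,"grip": 75},{"dp": [2,0,-246],"roll": 0,"grip": 75},{"dp": [2,0,-246],"roll": 0,"grip": 75},{"dp": [2,0,-246],"roll": 0,"grip": 50},{"dp": [2,0,-246],"roll": 0,"grip": 50},{"dp": [2,0,-246],"roll": 0,"grip": 50},{"dp": [2,0,-246],"roll": 0,"grip": 50},{"dp": [2,0,-246],"roll": 0,"grip": 50},{"dp": [2,0,-240],"roll": 0,"grip": 50},{"dp": [2,0,-220],"roll": 0,"grip": 50},{"dp": [2,0,-190],"roll": 0,"grip": 50},{"dp": [2,0,-150],"roll": 0,"grip": 50},{"dp": [2,0,-110],"roll": 0,"grip": 50},{"dp": [2,0,-110],"roll": 0,"grip": 50}], squeeze=45)

```text
clock: 11.45
position: [0.6471, 0.0972, 0.1972]
ee_rot: [0.635, 0.773, 0.003, 0.003]
force: [0.4, -0.1, -5.3]
grip_width: 0.0597
grip_force: 45.0
```

Emit:
step_arm(plan=[{"dp": [-70,-458,10],"roll": -0.047,"grip": 50},{"dp": [-70,-458,10],"roll": -0.047,"grip": 50},{"dp": [-70,-458,10],"roll": -0.047,"grip": 50},{"dp": [-70,-458,10],"roll": -0.047,"grip": 50},{"dp": [-70,-458,10],"roll": -0.047,"grip": 50},{"dp": [-70,-458,10],"roll": -0.047,"grip": 50},{"dp": [-70,-458,10],"roll": -0.047,"grip": 50},{"dp": [-70,-458,10],"roll": -0.047,"grip": 50},{"dp": [-70,-458,10],"roll": -0.047,"grip": 50},{"dp": [-70,-458,10],"roll": -0.047,"grip": 50},{"dp": [-70,-458,10],"roll": -0.047,"grip": 50},{"dp": [-70,-458,10],"roll": -0.047,"grip": 50},{"dp": [-70,-458,-40],"roll": -0.047,"grip": 50},{"dp": [-70,-458,-80],"roll": -0.047,"grip": 50}])

```text
clock: 12.85
position: [0.576, -0.3592, 0.1094]
ee_rot: [0.652, 0.758, 0.0, 0.0]
force: [-0.4, 0.1, -7.0]
grip_width: 0.0596
grip_force: 45.0
```

```bash
python3 - <<'E'
from m import *
s=get_state();print(s["position"],s["grip_width"],s["grip_force"],s["force"])
c=capture("top");P=pts(c)
print("tray",rects(P,.012,.03,(.35,.78,-.55,-.2)))
E
```

```text
[ 0.57598957 -0.35922071  0.10936397] 0.0596461398944454 44.99114066362381 [-0.36843878  0.1309774  -7.01672967]
tray [(638, -315, 4, 72, 8.5, 19, 32), (564, -282, 138, 8, 8.4, 18, 71)]
```

Emit:
step_arm(plan=[{"dp": [0,0,-40],"roll": 0,"grip": 50},{"dp": [0,0,-60],"roll": 0,"grip": 50},{"dp": [0,0,-69],"roll": 0,"grip": 50},{"dp": [0,0,-69],"roll": 0,"grip": 50},{"dp": [0,0,-69],"roll": 0,"grip": 72},{"dp": [0,0,-69],"roll": 0,"grip": 72},{"dp": [0,0,-69],"roll": 0,"grip": 72},{"dp": [0,0,-30],"roll": 0,"grip": 72},{"dp": [0,0,20],"roll": 0,"grip": 75},{"dp": [0,0,70],"roll": 0,"grip": 75},{"dp": [0,0,100],"roll": 0,"grip": 75}])

```text
clock: 14.0
position: [0.5762, -0.3611, 0.2159]
ee_rot: [0.653, 0.758, 0.0, 0.002]
force: [1.1, -0.4, 0.5]
grip_width: 0.0748
grip_force: 0.0
```

Emit:
step_arm(plan=[{"dp": [-109,422,0],"roll": 0.047,"grip": 75},{"dp": [-109,422,0],"roll": 0.047,"grip": 75},{"dp": [-109,422,0],"roll": 0.047,"grip": 75},{"dp": [-109,422,0],"roll": 0.047,"grip": 75},{"dp": [-109,422,0],"roll": 0.047,"grip": 75},{"dp": [-109,422,0],"roll": 0.047,"grip": 75},{"dp": [-109,422,0],"roll": 0.047,"grip": 75},{"dp": [-109,422,0],"roll": 0.047,"grip": 75},{"dp": [-109,422,0],"roll": 0.047,"grip": 75},{"dp": [-109,422,0],"roll": 0.047,"grip": 75},{"dp": [-109,422,0],"roll": 0.047,"grip": 75}])

```text
clock: 15.1
position: [0.4666, 0.0617, 0.2112]
ee_rot: [0.634, 0.774, 0.0, 0.0]
force: [0.3, 0.3, 0.0]
grip_width: 0.0748
grip_force: 0.0
```

```bash
python3 - <<'E'
from m import *
c=capture("top");P=pts(c)
print("tray",rects(P,.030,.055,(.35,.78,-.55,-.22)))
print("tray",rects(P,.012,.03,(.35,.78,-.55,-.2)))
c,P=look("wrist")
print(get_state()["position"],bar(P))
for r in rects(P,.048,.066,(.35,.72,-.05,.32),100): print("done",r,tojig(r))
E
```

```text
tray [(573, -348, 60, 102, 9.0, 42, 562)]
tray [(525, -360, 240, 153, 8.5, 19, 377)]
[0.46689192 0.0605379  0.21091472] [(111, 492, 151), (117, 1337, 152), (123, 1615, 153), (129, 1662, 140), (135, 577, 125)]
done (518, 178, 3, 58, 11.8, 59, 311) [164.6  17.7]
done (466, 61, 60, 83, 10.9, 59, 4236) [60.  91.6]
```

Emit:
step_arm(plan=[{"dp": [0,0,-50],"roll": 0,"grip": 75},{"dp": [0,0,-100],"roll": 0,"grip": 75},{"dp": [0,0,-140],"roll": 0,"grip": 75},{"dp": [0,0,-156],"roll": 0,"grip": 75},{"dp": [0,0,-156],"roll": 0,"grip": 75},{"dp": [0,0,-156],"roll": 0,"grip": 50},{"dp": [0,0,-156],"roll": 0,"grip": 50},{"dp": [0,0,-156],"roll": 0,"grip": 50},{"dp": [0,0,-156],"roll": 0,"grip": 50},{"dp": [0,0,-156],"roll": 0,"grip": 50},{"dp": [0,0,-150],"roll": 0,"grip": 50},{"dp": [0,0,-130],"roll": 0,"grip": 50},{"dp": [0,0,-90],"roll": 0,"grip": 50},{"dp": [0,0,-50],"roll": 0,"grip": 50},{"dp": [0,0,-10],"roll": 0,"grip": 50},{"dp": [0,0,-10],"roll": 0,"grip": 50}])

```text
clock: 16.8
position: [0.4679, 0.0615, 0.2062]
ee_rot: [0.634, 0.773, 0.003, 0.002]
force: [0.2, -0.5, -6.1]
grip_width: 0.0597
grip_force: 45.0
```

Emit:
step_arm(plan=[{"dp": [10,-438,0],"roll": -0.047,"grip": 50},{"dp": [10,-438,0],"roll": -0.047,"grip": 50},{"dp": [10,-438,0],"roll": -0.047,"grip": 50},{"dp": [10,-438,0],"roll": -0.047,"grip": 50},{"dp": [10,-438,0],"roll": -0.047,"grip": 50},{"dp": [10,-438,0],"roll": -0.047,"grip": 50},{"dp": [10,-438,0],"roll": -0.047,"grip": 50},{"dp": [10,-438,0],"roll": -0.047,"grip": 50},{"dp": [10,-438,0],"roll": -0.047,"grip": 50},{"dp": [10,-438,0],"roll": -0.047,"grip": 50},{"dp": [10,-438,0],"roll": -0.047,"grip": 50},{"dp": [10,-438,-50],"roll": -0.047,"grip": 50},{"dp": [10,-438,-90],"roll": -0.047,"grip": 50}])

```text
clock: 18.1
position: [0.4766, -0.3754, 0.1088]
ee_rot: [0.652, 0.758, 0.0, 0.0]
force: [1.0, -0.3, -7.5]
grip_width: 0.0595
grip_force: 45.0
```

Emit:
step_arm(plan=[{"dp": [0,0,-40],"roll": 0,"grip": 50},{"dp": [0,0,-60],"roll": 0,"grip": 50},{"dp": [0,0,-69],"roll": 0,"grip": 50},{"dp": [0,0,-69],"roll": 0,"grip": 50},{"dp": [0,0,-69],"roll": 0,"grip": 72},{"dp": [0,0,-69],"roll": 0,"grip": 72},{"dp": [0,0,-69],"roll": 0,"grip": 72},{"dp": [0,0,-30],"roll": 0,"grip": 72},{"dp": [0,0,20],"roll": 0,"grip": 75},{"dp": [0,0,70],"roll": 0,"grip": 75},{"dp": [0,0,100],"roll": 0,"grip": 75},{"dp": [190,229,100],"roll": -0.43,"grip": 75},{"dp": [190,229,100],"roll": -0.43,"grip": 75},{"dp": [190,229,100],"roll": -0.43,"grip": 75},{"dp": [190,229,100],"roll": -0.43,"grip": 75},{"dp": [190,229,100],"roll": -0.43,"grip": 75},{"dp": [190,229,100],"roll": -0.43,"grip": 75},{"dp": [190,229,100],"roll": -0.43,"grip": 75},{"dp": [190,229,100],"roll": -0.43,"grip": 75}])

```text
clock: 20.0
position: [0.6671, -0.1467, 0.2106]
ee_rot: [0.799, 0.602, -0.0, -0.0]
force: [0.1, 0.3, -1.3]
grip_width: 0.0751
grip_force: 0.0
```

```bash
python3 - <<'E'
from m import *
c,P=look("wrist",nm="w3")
print(get_state()["position"])
print("blanks",rects(P,.085,.112,(.4,.8,-.3,0)))
c=capture("top");P=pts(c)
print("tray",rects(P,.030,.055,(.35,.78,-.55,-.22)))
E
```

```text
[ 0.66653984 -0.14782351  0.21073396]
blanks [(668, -151, 40, 60, 73.4, 101, 2841), (563, -145, 61, 40, 15.4, 101, 2733)]
tray [(573, -348, 60, 101, 8.6, 42, 560), (473, -363, 59, 103, 8.4, 42, 569)]
```

View pics/w3.png

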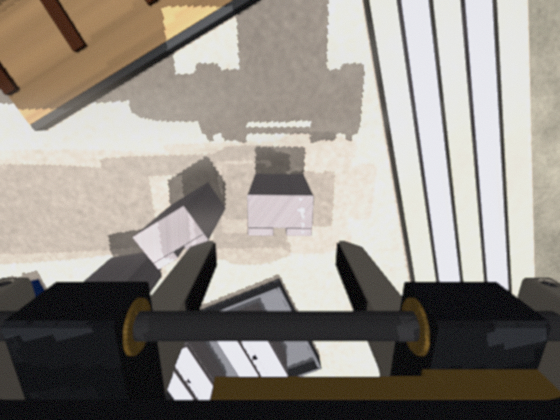

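The wrist view shows the blank at (280,210), between the fingers, with its groove on the side away from the bed. The next blank is at (172,238), groove also away. Both drilled blocks, with their holes visible, lie in the tray at (215,360).

Emit:
step_arm(plan=[{"dp": [1,-3,-50],"roll": 0,"grip": 75},{"dp": [1,-3,-100],"roll": 0,"grip": 75},{"dp": [1,-3,-132],"roll": 0,"grip": 75},{"dp": [1,-3,-132],"roll": 0,"grip": 50},{"dp": [1,-3,-132],"roll": 0,"grip": 50},{"dp": [1,-3,-132],"roll": 0,"grip": 50},{"dp": [1,-3,-132],"roll": 0,"grip": 50},{"dp": [1,-3,-132],"roll": 0,"grip": 50},{"dp": [1,-3,-120],"roll": 0,"grip": 50},{"dp": [-1,40,-117],"roll": 0.15,"grip": 50},{"dp": [-3,80,-117],"roll": 0.3,"grip": 50},{"dp": [-5,120,-117],"roll": 0.4,"grip": 50},{"dp": [-7,150,-117],"roll": 0.476,"grip": 50},{"dp": [-7,163,-117],"roll": 0.476,"grip": 50},{"dp": [-7,163,-117],"roll": 0.476,"grip": 50}])

```text
clock: 21.6
position: [0.6596, 0.0166, 0.0942]
ee_rot: [0.635, 0.773, 0.0, -0.0]
force: [0.2, -0.4, -6.3]
grip_width: 0.0596
grip_force: 45.0
```

```bash
python3 - <<'E'
from m import *
s=get_state();print(s["position"],s["force"],s["grip_width"])
c,P=look("wrist"); 
q=P.reshape(-1,3)*1000; d=q[:,:2]-O; x=d@JX; y=d@JY; z=q[:,2]
k=(z>100)&(z<125)&(abs(y+90)<45)&(x>-60)&(x<30)
print(k.sum(),np.percentile(x[k],[1,50,99]),np.percentile(y[k],[1,99]),np.median(z[k]))
k=(z>14)&(z<22)&(y>-70)&(y<120)&(x>-20)&(x<30); print("edge",np.percentile(x[k],[0.3,1,3]))
E
```

```text
[0.65957949 0.0165843  0.09415253] [ 0.17504451 -0.44062385 -6.3497193 ] 0.059578266177609494
9913 [-28.75252352 -11.70201361  -0.32686903] [-132.23212836  -46.73816661] 114.00228444240281
edge [-2.05450587  0.04724243  0.99640192]
```

Emit:
step_arm(plan=[{"dp": [0,-1.5,-10],"roll": 0,"grip": 50},{"dp": [0,-1.5,-15],"roll": 0,"grip": 50},{"dp": [0,-1.5,-16],"roll": 0,"grip": 50},{"dp": [0,-1.5,-16],"roll": 0,"grip": 72},{"dp": [0,-1.5,-16],"roll": 0,"grip": 72},{"dp": [0,-1.5,-16],"roll": 0,"grip": 72},{"dp": [0,-1.5,20],"roll": 0,"grip": 72},{"dp": [0,-1.5,65],"roll": 0,"grip": 72},{"dp": [0,-1.5,65],"roll": 0,"grip": 72},{"dp": [8,-40,65],"roll": 0,"grip": 20},{"dp": [8,-40,65],"roll": 0,"grip": 20},{"dp": [8,-40,65],"roll": 0,"grip": 20},{"dp": [8,-40,65],"roll": 0,"grip": 20},{"dp": [8,-40,65],"roll": 0,"grip": 20}])

```text
clock: 23.05
position: [0.6675, -0.0242, 0.1584]
ee_rot: [0.635, 0.773, -0.0, -0.0]
force: [0.7, -0.1, 0.2]
grip_width: 0.0368
grip_force: 0.0
```

```bash
cat >> m.py <<'E'
def blk(lo=85,hi=112,nm=None,cam="wrist"):
    c,P=look(cam,nm=nm); s=get_state(); print("tcp",np.round(s["position"]*1000,1),tojig(s["position"]*1000),np.round(s["force"],1),round(s["grip_width"]*1000,1))
    for r in rects(P,lo/1000,hi/1000,(.4,.8,-.3,.2),100): print(r,"jig",tojig(r))
E
python3 -c "
from m import *
blk(nm='w4')"
```

```text
tcp [667.5 -24.2 158.5] [-63.1 -89.3] [-0.5 -0.1 -0.6] 32.2
(659, 11, 60, 41, 11.2, 101, 4738) jig [-26.8 -87.8]
```

Emit:
step_arm(plan=[{"dp": [0,0,-50],"roll": 0,"grip": 20},{"dp": [0,0,-95],"roll": 0,"grip": 20},{"dp": [0,0,-104],"roll": 0,"grip": 20},{"dp": [-1,7,-104],"roll": 0,"grip": 20},{"dp": [-2,10,-104],"roll": 0,"grip": 20},{"dp": [-3,13,-104],"roll": 0,"grip": 20},{"dp": [-3,15,-104],"roll": 0,"grip": 20},{"dp": [-3,17,-104],"roll": 0,"grip": 20},{"dp": [-3,17,-104],"roll": 0,"grip": 20}])

```text
clock: 24.0
position: [0.666, -0.0089, 0.0584]
ee_rot: [0.635, 0.773, 0.0, 0.003]
force: [-1.7, -12.1, 5.4]
grip_width: 0.0201
grip_force: 6.1
```

Emit:
step_arm(plan=[{"dp": [2,-10,0],"roll": 0,"grip": 20},{"dp": [2,-10,30],"roll": 0,"grip": 20},{"dp": [2,-10,52],"roll": 0,"grip": 20},{"dp": [2,-10,52],"roll": 0,"grip": 20},{"dp": [0,0,52],"roll": 0,"grip": 20},{"dp": [-2,8,52],"roll": 0,"grip": 20},{"dp": [-3,16,52],"roll": 0,"grip": 20},{"dp": [-5,24,52],"roll": 0,"grip": 20},{"dp": [-6,32,52],"roll": 0,"grip": 20},{"dp": [-8,39,52],"roll": 0,"grip": 20},{"dp": [-9,46,52],"roll": 0,"grip": 20},{"dp": [-11,53,54],"roll": 0,"grip": 20},{"dp": [-11,53,90],"roll": 0,"grip": 75},{"dp": [-11,53,120],"roll": 0,"grip": 75},{"dp": [-11,53,120],"roll": 0,"grip": 75}])

```text
clock: 25.5
position: [0.655, 0.0456, 0.1797]
ee_rot: [0.635, 0.773, 0.002, 0.002]
force: [0.0, 0.5, 0.2]
grip_width: 0.0396
grip_force: 0.0
```

```bash
python3 -c "
from m import *
blk(45,70,nm='w5')"
```

```text
tcp [654.3  45.5 177. ] [  7.9 -90. ] [0.7 0.5 0.2] 43.5
(553, 183, 3, 34, 11.9, 59, 360) jig [162.6 -17.6]
(652, 51, 60, 100, 11.2, 59, 6498) jig [ 13.8 -88.8]
(467, -190, 32, 67, 47.3, 59, 743) jig [-186.3  139.8]
```

View pics/w5.png

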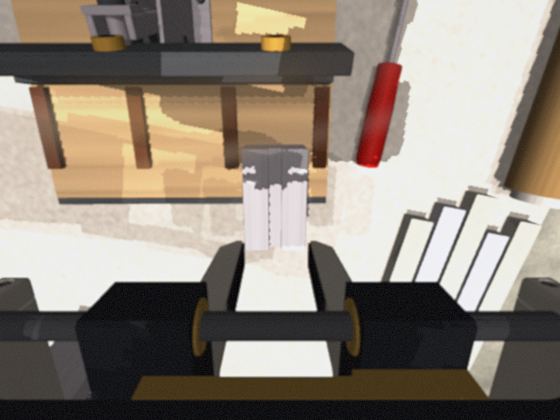

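The blank lies flat at (275,200), groove up, jutting out about 36 mm. I'll grip it across its width and slide it home.

Emit:
step_arm(plan=[{"dp": [0,0,-20],"roll": 0,"grip": 75},{"dp": [0,0,-40],"roll": 0,"grip": 75},{"dp": [0,0,-60],"roll": 0,"grip": 75},{"dp": [0,0,-80],"roll": 0,"grip": 75},{"dp": [0,0,-105],"roll": 0,"grip": 75},{"dp": [0,0,-121],"roll": 0,"grip": 75},{"dp": [0,0,-121],"roll": 0,"grip": 50},{"dp": [0,0,-121],"roll": 0,"grip": 50},{"dp": [0,0,-121],"roll": 0,"grip": 50},{"dp": [0,0,-121],"roll": 0,"grip": 50},{"dp": [-2,10,-121],"roll": 0,"grip": 50},{"dp": [-4,20,-121],"roll": 0,"grip": 50},{"dp": [-6,30,-121],"roll": 0,"grip": 50},{"dp": [-8,40,-121],"roll": 0,"grip": 50},{"dp": [-10,49,-121],"roll": 0,"grip": 50},{"dp": [-11,54,-121],"roll": 0,"grip": 50},{"dp": [-12,57,-121],"roll": 0,"grip": 50},{"dp": [-12,58,-121],"roll": 0,"grip": 50},{"dp": [-12,58,-121],"roll": 0,"grip": 50}], squeeze=25)

```text
clock: 27.45
position: [0.6427, 0.101, 0.0547]
ee_rot: [0.635, 0.772, -0.001, 0.002]
force: [6.9, -23.9, 2.3]
grip_width: 0.06
grip_force: 25.0
```

Emit:
step_arm(plan=[{"dp": [0,-2,0],"roll": 0,"grip": 72},{"dp": [0,-2,0],"roll": 0,"grip": 72},{"dp": [0,-2,0],"roll": 0,"grip": 72},{"dp": [2,-10,50],"roll": 0,"grip": 72},{"dp": [2,-10,100],"roll": 0,"grip": 75},{"dp": [2,-10,140],"roll": 0,"grip": 75},{"dp": [-80,-248,140],"roll": 0.07,"grip": 75},{"dp": [-80,-248,140],"roll": 0.07,"grip": 75},{"dp": [-80,-248,140],"roll": 0.07,"grip": 75},{"dp": [-80,-248,140],"roll": 0.07,"grip": 75},{"dp": [-80,-248,140],"roll": 0.07,"grip": 75},{"dp": [-80,-248,140],"roll": 0.07,"grip": 75},{"dp": [-80,-248,140],"roll": 0.07,"grip": 75}])

```text
clock: 28.75
position: [0.5614, -0.1454, 0.1938]
ee_rot: [0.608, 0.794, 0.0, 0.0]
force: [-0.6, 0.1, 0.6]
grip_width: 0.0749
grip_force: 0.0
```

```bash
python3 -c "
from m import *
blk()
c,P=look('x',cam='top')
for r in rects(P,.045,.07,(.4,.72,-.05,.18),50): print(r,tojig(r))
print('tray',rects(P,.030,.055,(.35,.78,-.55,-.22)))
"
```

```text
tcp [ 561.8 -144.4  193.7] [-160.1   37.9] [-0.1 -0.4 -1.1] 75.1
(563, -145, 60, 40, 15.2, 101, 3215) jig [-161.    36.9]
(454, -202, 41, 60, 84.0, 101, 3290) jig [-195.5  154.9]
(640, 108, 61, 97, 11.1, 57, 543) [ 72.  -88.2]
tray [(573, -351, 60, 96, 8.3, 42, 423), (473, -362, 59, 102, 8.4, 42, 559)]
```

Emit:
step_arm(plan=[{"dp": [0,0,-50],"roll": 0,"grip": 75},{"dp": [0,0,-100],"roll": 0,"grip": 75},{"dp": [0,0,-116],"roll": 0,"grip": 75},{"dp": [0,0,-116],"roll": 0,"grip": 50},{"dp": [0,0,-116],"roll": 0,"grip": 50},{"dp": [0,0,-116],"roll": 0,"grip": 50},{"dp": [0,0,-116],"roll": 0,"grip": 50},{"dp": [0,0,-104],"roll": 0,"grip": 50},{"dp": [2,40,-101],"roll": -0.066,"grip": 50},{"dp": [5,80,-101],"roll": -0.066,"grip": 50},{"dp": [8,120,-101],"roll": -0.066,"grip": 50},{"dp": [10,138,-101],"roll": -0.066,"grip": 50},{"dp": [10,144,-101],"roll": -0.066,"grip": 50},{"dp": [10,144,-110],"roll": -0.066,"grip": 50},{"dp": [10,144,-116],"roll": -0.066,"grip": 50},{"dp": [10,144,-117],"roll": -0.066,"grip": 50},{"dp": [10,144,-117],"roll": -0.066,"grip": 50}], squeeze=45)

```text
clock: 30.55
position: [0.5721, -0.0017, 0.0795]
ee_rot: [0.634, 0.774, 0.001, 0.0]
force: [-14.2, 5.9, 29.5]
grip_width: 0.0597
grip_force: 45.0
```

Emit:
step_arm(plan=[{"dp": [0,0,1],"roll": 0,"grip": 72},{"dp": [0,0,1],"roll": 0,"grip": 72},{"dp": [0,0,1],"roll": 0,"grip": 72},{"dp": [0,0,40],"roll": 0,"grip": 72},{"dp": [0,0,81],"roll": 0,"grip": 72},{"dp": [0,0,81],"roll": 0,"grip": 60},{"dp": [8,-42,81],"roll": 0,"grip": 20},{"dp": [8,-42,81],"roll": 0,"grip": 20},{"dp": [8,-42,40],"roll": 0,"grip": 20},{"dp": [8,-42,0],"roll": 0,"grip": 20},{"dp": [8,-42,-22],"roll": 0,"grip": 20},{"dp": [8,-42,-22],"roll": 0,"grip": 20},{"dp": [7,-36,-22],"roll": 0,"grip": 20},{"dp": [7,-33,-22],"roll": 0,"grip": 20},{"dp": [6,-30,-22],"roll": 0,"grip": 20},{"dp": [6,-27,-22],"roll": 0,"grip": 20},{"dp": [5,-25,-22],"roll": 0,"grip": 20},{"dp": [5,-24,-22],"roll": 0,"grip": 20},{"dp": [5,-24,-22],"roll": 0,"grip": 20}])

```text
clock: 32.45
position: [0.5781, -0.0276, 0.0572]
ee_rot: [0.633, 0.774, -0.001, 0.004]
force: [1.0, -25.6, 10.5]
grip_width: 0.0198
grip_force: 13.1
```

Emit:
step_arm(plan=[{"dp": [2,-11,0],"roll": 0,"grip": 20},{"dp": [2,-11,30],"roll": 0,"grip": 20},{"dp": [2,-11,51],"roll": 0,"grip": 20},{"dp": [2,-11,51],"roll": 0,"grip": 20},{"dp": [0,0,51],"roll": 0,"grip": 20},{"dp": [-2,8,51],"roll": 0,"grip": 20},{"dp": [-3,16,51],"roll": 0,"grip": 20},{"dp": [-5,24,51],"roll": 0,"grip": 20},{"dp": [-6,32,51],"roll": 0,"grip": 20},{"dp": [-8,39,51],"roll": 0,"grip": 20},{"dp": [-9,46,51],"roll": 0,"grip": 20},{"dp": [-11,53,53],"roll": 0,"grip": 20},{"dp": [-11,53,90],"roll": 0,"grip": 72},{"dp": [-11,53,120],"roll": 0,"grip": 72},{"dp": [-11,53,120],"roll": 0,"grip": 72}])

```text
clock: 33.95
position: [0.567, 0.0285, 0.1793]
ee_rot: [0.633, 0.774, 0.002, 0.002]
force: [-0.1, 0.1, -0.0]
grip_width: 0.0397
grip_force: 0.0
```

```bash
python3 -c "
from m import *
blk(45,70,nm='w6')"
```

```text
tcp [566.3  28.5 176.8] [ 8.5 -0.4] [ 0.1  0.2 -0.3] 43.5
(640, 106, 61, 100, 11.3, 59, 8053) jig [ 70.  -87.8]
(564, 33, 60, 100, 11.3, 59, 6537) jig [13.4  1. ]
```

Emit:
step_arm(plan=[{"dp": [0,0,-20],"roll": 0,"grip": 72},{"dp": [0,0,-40],"roll": 0,"grip": 72},{"dp": [0,0,-60],"roll": 0,"grip": 72},{"dp": [0,0,-80],"roll": 0,"grip": 72},{"dp": [0,0,-105],"roll": 0,"grip": 72},{"dp": [0,0,-121],"roll": 0,"grip": 72},{"dp": [0,0,-121],"roll": 0,"grip": 50},{"dp": [0,0,-121],"roll": 0,"grip": 50},{"dp": [0,0,-121],"roll": 0,"grip": 50},{"dp": [0,0,-121],"roll": 0,"grip": 50},{"dp": [-2,10,-121],"roll": 0,"grip": 50},{"dp": [-4,20,-121],"roll": 0,"grip": 50},{"dp": [-6,30,-121],"roll": 0,"grip": 50},{"dp": [-8,40,-121],"roll": 0,"grip": 50},{"dp": [-10,49,-121],"roll": 0,"grip": 50},{"dp": [-11,54,-121],"roll": 0,"grip": 50},{"dp": [-11,56,-121],"roll": 0,"grip": 50},{"dp": [-11,58,-121],"roll": 0,"grip": 50},{"dp": [-11,58,-121],"roll": 0,"grip": 50}], squeeze=25)

```text
clock: 35.9
position: [0.5544, 0.0841, 0.0539]
ee_rot: [0.633, 0.774, -0.002, 0.001]
force: [-5.4, -24.1, 5.0]
grip_width: 0.0599
grip_force: 25.0
```

Emit:
step_arm(plan=[{"dp": [0,-2,0],"roll": 0,"grip": 66},{"dp": [0,-2,0],"roll": 0,"grip": 66},{"dp": [0,-2,0],"roll": 0,"grip": 66},{"dp": [2,-10,50],"roll": 0,"grip": 66},{"dp": [2,-10,100],"roll": 0,"grip": 75},{"dp": [2,-10,140],"roll": 0,"grip": 75},{"dp": [-101,-288,140],"roll": -0.3,"grip": 75},{"dp": [-101,-288,140],"roll": -0.3,"grip": 75},{"dp": [-101,-288,140],"roll": -0.3,"grip": 75},{"dp": [-101,-288,140],"roll": -0.3,"grip": 75},{"dp": [-101,-288,140],"roll": -0.3,"grip": 75},{"dp": [-101,-288,140],"roll": -0.3,"grip": 75},{"dp": [-101,-288,140],"roll": -0.3,"grip": 75},{"dp": [-101,-288,140],"roll": -0.3,"grip": 75}])

```text
clock: 37.3
position: [0.4535, -0.2023, 0.1937]
ee_rot: [0.743, 0.67, 0.0, 0.0]
force: [-0.3, 1.0, -0.4]
grip_width: 0.0749
grip_force: 0.0
```

```bash
python3 -c "
from m import *
blk(nm='w7')
c,P=look('x',cam='top')
for r in rects(P,.045,.07,(.4,.72,-.05,.18),50): print(r,tojig(r))
print('tray',rects(P,.030,.055,(.35,.78,-.55,-.22)))
"
```

```text
tcp [ 453.8 -201.5  193.7] [-195.  155.] [-0.7  0.3  0.1] 75.4
(454, -202, 40, 60, 83.8, 101, 3248) jig [-195.5  154.9]
(640, 108, 61, 97, 10.7, 57, 540) [ 72.  -88.2]
(552, 90, 60, 97, 11.6, 56, 542) [71.6  1.6]
tray [(573, -348, 60, 102, 8.5, 42, 562), (500, -388, 49, 21, 78.4, 44, 64)]
```

View pics/w7.png

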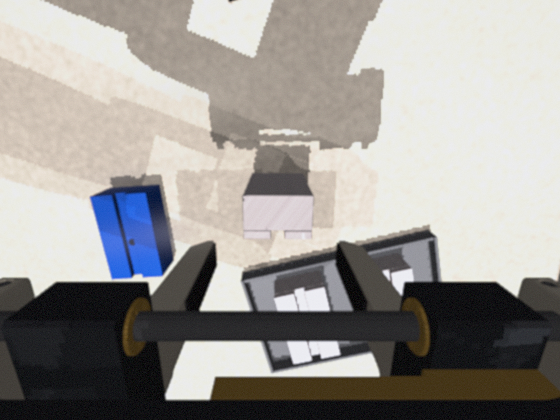

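The third blank at (278,205) also has its groove away from the bed. The blue look-alike at (130,230) is clear of the fingers, and both drilled blocks are still in the tray.

Emit:
step_arm(plan=[{"dp": [0,0,-50],"roll": 0,"grip": 75},{"dp": [0,0,-100],"roll": 0,"grip": 75},{"dp": [0,0,-116],"roll": 0,"grip": 75},{"dp": [0,0,-116],"roll": 0,"grip": 50},{"dp": [0,0,-116],"roll": 0,"grip": 50},{"dp": [0,0,-116],"roll": 0,"grip": 50},{"dp": [0,0,-116],"roll": 0,"grip": 50},{"dp": [0,0,-104],"roll": 0,"grip": 50},{"dp": [6,40,-101],"roll": 0.1,"grip": 50},{"dp": [13,80,-101],"roll": 0.2,"grip": 50},{"dp": [20,120,-101],"roll": 0.3,"grip": 50},{"dp": [26,160,-101],"roll": 0.3,"grip": 50},{"dp": [30,178,-101],"roll": 0.3,"grip": 50},{"dp": [30,183,-101],"roll": 0.3,"grip": 50},{"dp": [30,183,-110],"roll": 0.3,"grip": 50},{"dp": [30,183,-115],"roll": 0.3,"grip": 50},{"dp": [30,183,-116],"roll": 0.3,"grip": 50}], squeeze=45)

```text
clock: 39.1
position: [0.4837, -0.0198, 0.0797]
ee_rot: [0.634, 0.773, 0.0, -0.0]
force: [-19.6, 4.7, 36.3]
grip_width: 0.0596
grip_force: 45.0
```

Emit:
step_arm(plan=[{"dp": [0,0,2],"roll": 0,"grip": 72},{"dp": [0,0,2],"roll": 0,"grip": 72},{"dp": [0,0,2],"roll": 0,"grip": 72},{"dp": [0,0,40],"roll": 0,"grip": 72},{"dp": [0,0,81],"roll": 0,"grip": 72},{"dp": [0,0,81],"roll": 0,"grip": 60},{"dp": [8,-42,81],"roll": 0,"grip": 20},{"dp": [8,-42,81],"roll": 0,"grip": 20},{"dp": [8,-42,40],"roll": 0,"grip": 20},{"dp": [8,-42,0],"roll": 0,"grip": 20},{"dp": [8,-42,-22],"roll": 0,"grip": 20},{"dp": [8,-42,-22],"roll": 0,"grip": 20},{"dp": [7,-36,-22],"roll": 0,"grip": 20},{"dp": [7,-33,-22],"roll": 0,"grip": 20},{"dp": [6,-30,-22],"roll": 0,"grip": 20},{"dp": [6,-27,-22],"roll": 0,"grip": 20},{"dp": [5,-26,-22],"roll": 0,"grip": 20},{"dp": [5,-26,-22],"roll": 0,"grip": 20}])

```text
clock: 40.9
position: [0.49, -0.0457, 0.0575]
ee_rot: [0.633, 0.774, 0.0, 0.003]
force: [7.3, -11.5, 1.9]
grip_width: 0.0199
grip_force: 6.0
```

Emit:
step_arm(plan=[{"dp": [2,-10,0],"roll": 0,"grip": 20},{"dp": [2,-10,30],"roll": 0,"grip": 20},{"dp": [2,-10,51],"roll": 0,"grip": 20},{"dp": [2,-10,51],"roll": 0,"grip": 20},{"dp": [0,0,51],"roll": 0,"grip": 20},{"dp": [-2,8,51],"roll": 0,"grip": 20},{"dp": [-3,16,51],"roll": 0,"grip": 20},{"dp": [-5,24,51],"roll": 0,"grip": 20},{"dp": [-6,32,51],"roll": 0,"grip": 20},{"dp": [-8,39,51],"roll": 0,"grip": 20},{"dp": [-9,46,51],"roll": 0,"grip": 20},{"dp": [-11,55,53],"roll": 0,"grip": 20},{"dp": [-11,55,90],"roll": 0,"grip": 72},{"dp": [-11,55,120],"roll": 0,"grip": 72},{"dp": [-11,55,120],"roll": 0,"grip": 72}])

```text
clock: 42.4
position: [0.4789, 0.0107, 0.1799]
ee_rot: [0.633, 0.774, 0.002, 0.002]
force: [-0.4, -0.0, -0.2]
grip_width: 0.0395
grip_force: 0.0
```

```bash
python3 -c "
from m import *
blk(45,70,nm='w8')"
```

```text
tcp [478.3  10.6 177.6] [ 8.2 89.5] [ 0.1 -0.8  0.2] 43.5
(519, 177, 3, 35, 7.8, 60, 371) jig [163.4  16.9]
(552, 88, 61, 100, 11.4, 59, 8021) jig [69.6  2. ]
(640, 106, 62, 100, 11.3, 58, 8549) jig [ 70.  -87.8]
(475, 16, 60, 100, 11.3, 59, 6476) jig [14.1 91.6]
```

Emit:
step_arm(plan=[{"dp": [0,0,-20],"roll": 0,"grip": 72},{"dp": [0,0,-40],"roll": 0,"grip": 72},{"dp": [0,0,-60],"roll": 0,"grip": 72},{"dp": [0,0,-80],"roll": 0,"grip": 72},{"dp": [0,0,-105],"roll": 0,"grip": 72},{"dp": [0,0,-121],"roll": 0,"grip": 72},{"dp": [0,0,-121],"roll": 0,"grip": 50},{"dp": [0,0,-121],"roll": 0,"grip": 50},{"dp": [0,0,-121],"roll": 0,"grip": 50},{"dp": [0,0,-121],"roll": 0,"grip": 50},{"dp": [-2,10,-121],"roll": 0,"grip": 50},{"dp": [-4,20,-121],"roll": 0,"grip": 50},{"dp": [-6,30,-121],"roll": 0,"grip": 50},{"dp": [-8,40,-121],"roll": 0,"grip": 50},{"dp": [-10,49,-121],"roll": 0,"grip": 50},{"dp": [-11,54,-121],"roll": 0,"grip": 50},{"dp": [-11,56,-121],"roll": 0,"grip": 50},{"dp": [-11,58,-121],"roll": 0,"grip": 50},{"dp": [-11,58,-121],"roll": 0,"grip": 50}], squeeze=25)

```text
clock: 44.35
position: [0.4664, 0.0661, 0.0548]
ee_rot: [0.633, 0.774, -0.003, 0.001]
force: [-6.3, -23.5, 0.5]
grip_width: 0.0596
grip_force: 25.0
```

Emit:
step_arm(plan=[{"dp": [0,-2,0],"roll": 0,"grip": 66},{"dp": [0,-2,0],"roll": 0,"grip": 66},{"dp": [0,-2,0],"roll": 0,"grip": 66},{"dp": [2,-10,50],"roll": 0,"grip": 66},{"dp": [2,-10,100],"roll": 0,"grip": 66},{"dp": [2,-10,150],"roll": 0,"grip": 66},{"dp": [90,0,244],"roll": 0,"grip": 45},{"dp": [90,0,244],"roll": 0,"grip": 45},{"dp": [90,0,244],"roll": 0,"grip": 45},{"dp": [90,0,244],"roll": 0,"grip": 45},{"dp": [90,0,244],"roll": 0,"grip": 45}])

```text
clock: 45.45
position: [0.5567, 0.0684, 0.2982]
ee_rot: [0.633, 0.774, -0.0, -0.0]
force: [-0.2, -0.2, 0.2]
grip_width: 0.0454
grip_force: 0.0
```

```bash
python3 -c "
from m import *
blk(45,70,nm='w9')
c,P=look('x',cam='wrist'); print(bar(P))
q=P.reshape(-1,3)*1000; d=q[:,:2]-O; x=d@JX; y=d@JY; z=q[:,2]
k=(abs(y)<15)&(z>95)&(z<190)&(x>190)&(x<320)
for a in range(190,320,15):
    j=k&(x>=a)&(x<a+15)
    if j.sum()>10: print(a,j.sum(),np.median(z[j]).round(),np.median(y[j]).round(1))
c,P=look('x',cam='top')
print('tray',rects(P,.030,.055,(.35,.78,-.55,-.22)))
"
```

```text
tcp [556.1  68.3 297.7] [49.5  1.8] [0.8 0.2 0.1] 45.1
(466, 64, 60, 85, 11.5, 58, 2959) jig [63. 91.]
(554, 82, 60, 85, 11.3, 59, 2864) jig [63.4  1.2]
(642, 99, 60, 86, 11.5, 59, 2965) jig [ 62.8 -88.4]
[(111, 655, 150), (117, 955, 152), (123, 966, 148), (129, 862, 131)]
190 145 106.0 0.1
205 153 112.0 0.3
220 307 119.0 0.3
235 44 123.0 0.9
tray [(573, -348, 60, 102, 8.8, 42, 565), (473, -362, 60, 101, 8.4, 42, 568)]
```

View pics/w9.png

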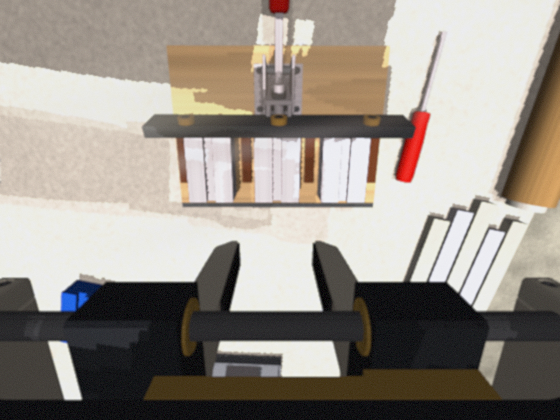

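All three blanks lie home, groove up, at (208,168), (278,168) and (345,168), and both drilled blocks are in the tray. Next I'll close the clamp.

Emit:
step_arm(plan=[{"dp": [-40,207,0],"roll": 0,"grip": 45},{"dp": [-40,207,0],"roll": 0,"grip": 45},{"dp": [-40,207,0],"roll": 0,"grip": 45},{"dp": [-40,207,0],"roll": 0,"grip": 45},{"dp": [-40,207,0],"roll": 0,"grip": 45},{"dp": [-40,207,0],"roll": 0,"grip": 45},{"dp": [-40,207,-50],"roll": 0,"grip": 45},{"dp": [-40,207,-100],"roll": 0,"grip": 45},{"dp": [-40,207,-150],"roll": 0,"grip": 45},{"dp": [-40,207,-172],"roll": 0,"grip": 45},{"dp": [-40,207,-172],"roll": 0,"grip": 45},{"dp": [-40,207,-172],"roll": 0,"grip": 10},{"dp": [-40,207,-172],"roll": 0,"grip": 10},{"dp": [-40,207,-172],"roll": 0,"grip": 10},{"dp": [-40,207,-172],"roll": 0,"grip": 10},{"dp": [-40,207,-172],"roll": 0,"grip": 10}], squeeze=20)

```text
clock: 47.2
position: [0.5176, 0.2754, 0.1281]
ee_rot: [0.633, 0.774, 0.001, 0.001]
force: [5.8, 0.7, 2.7]
grip_width: 0.02
grip_force: 20.0
```

Emit:
step_arm(plan=[{"dp": [1,-3,8],"roll": 0,"grip": 10},{"dp": [2,-8,15],"roll": 0,"grip": 10},{"dp": [3,-12,22],"roll": 0,"grip": 10},{"dp": [4,-18,28],"roll": 0,"grip": 10},{"dp": [5,-24,34],"roll": 0,"grip": 10},{"dp": [6,-31,39],"roll": 0,"grip": 10},{"dp": [8,-38,44],"roll": 0,"grip": 10},{"dp": [9,-45,47],"roll": 0,"grip": 10},{"dp": [11,-53,50],"roll": 0,"grip": 10},{"dp": [12,-61,52],"roll": 0,"grip": 10},{"dp": [14,-69,53],"roll": 0,"grip": 10},{"dp": [15,-74,53],"roll": 0,"grip": 10},{"dp": [15,-78,53],"roll": 0,"grip": 10},{"dp": [16,-81,53],"roll": 0,"grip": 10},{"dp": [16,-81,53],"roll": 0,"grip": 10}])

```text
clock: 48.7
position: [0.5337, 0.1947, 0.1814]
ee_rot: [0.633, 0.774, 0.002, 0.001]
force: [6.7, 3.7, 4.8]
grip_width: 0.0199
grip_force: 20.0
```

Emit:
step_arm(plan=[{"dp": [0,-2,0],"roll": 0,"grip": 10},{"dp": [1,-4,0],"roll": 0,"grip": 10},{"dp": [1,-4,0],"roll": 0,"grip": 10}])

```text
clock: 49.0
position: [0.5345, 0.1908, 0.1813]
ee_rot: [0.633, 0.774, 0.002, 0.001]
force: [5.1, 3.0, 4.2]
grip_width: 0.0197
grip_force: 20.0
```

```bash
python3 -c "
from m import *
c,P=look('x',cam='wrist',nm='w10')
q=P.reshape(-1,3)*1000; d=q[:,:2]-O; x=d@JX; y=d@JY; z=q[:,2]
for n,k in [('bar',(abs(y)<130)&(abs(y)>20)&(x>45)&(x<95)&(z>62)),('handle',(abs(y)<9)&(x>150)&(x<230)&(z>120))]:
    print(n,k.sum()); 
    for a in range(45,240,8):
        j=k&(x>=a)&(x<a+8)
        if j.sum()>10: print(a,j.sum(),np.percentile(z[j],[5,50,95]).round())
"
```

```text
bar 7
handle 7978
173 56 [203. 204. 205.]
181 565 [203. 205. 206.]
189 3880 [156. 268. 277.]
197 3050 [256. 260. 279.]
205 427 [254. 256. 258.]
```

View pics/w10.png

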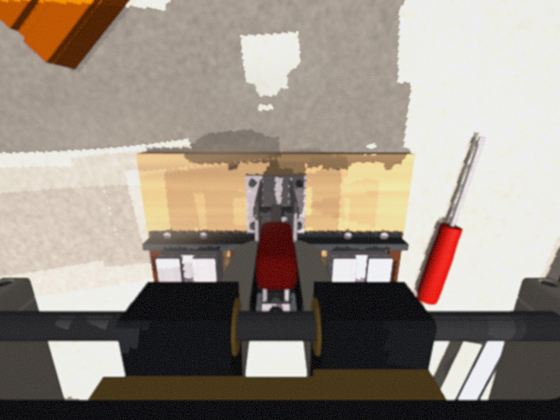

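Emit:
step_arm(plan=[{"dp": [0,0,0],"roll": 0,"grip": 50},{"dp": [0,0,0],"roll": 0,"grip": 50},{"dp": [0,0,0],"roll": 0,"grip": 50},{"dp": [0,0,0],"roll": 0,"grip": 50},{"dp": [0,0,40],"roll": 0,"grip": 50},{"dp": [0,0,80],"roll": 0,"grip": 50},{"dp": [0,0,122],"roll": 0,"grip": 50},{"dp": [-4,-50,122],"roll": 0,"grip": 50},{"dp": [-4,-50,122],"roll": 0,"grip": 50}])

```text
clock: 49.95
position: [0.5297, 0.1372, 0.3033]
ee_rot: [0.634, 0.773, 0.001, 0.001]
force: [-0.1, -0.0, -1.3]
grip_width: 0.0502
grip_force: 0.0
```

```bash
cat > chk.py <<'E'
from m import *
c,P=look('x',cam='wrist',nm='w11')
q=P.reshape(-1,3)*1000; d=q[:,:2]-O; x=d@JX; y=d@JY; z=q[:,2]
k=(abs(y)<20)&(x>140)&(x<240)&(z>195)&(z<215); print("handle top x",np.percentile(x[k],[2,50,98]),np.median(z[k]))
for a in (-120,-88,-45,0,45,90,120):
    j=(abs(y-a)<8)&(x>45)&(x<95)&(z>62)&(z<110)
    if j.sum()>10: print("bar y",a,j.sum(),np.percentile(z[j],[5,50,95]).round(1),np.percentile(x[j],[2,98]).round(1))
print(rects(P,.048,.064,(.4,.72,-.05,.2),100))
E
python3 chk.py
```

```text
handle top x [178.51758143 187.49387854 195.24366635] 204.21909205894602
bar y -120 303 [69.  70.9 72.1] [54.3 88.4]
bar y -88 318 [69.  71.5 77.8] [55.6 88.5]
bar y -45 302 [68.7 70.8 72.2] [54.  88.5]
bar y 0 329 [ 68.8  86.8 102.9] [55.  88.3]
bar y 45 309 [67.9 70.8 72.2] [54.4 88.4]
bar y 90 316 [68.5 71.3 77.7] [54.9 88.3]
bar y 120 317 [68.7 70.8 72.1] [52.5 88.4]
[(458, 103, 60, 35, 11.5, 58, 1119), (526, 118, 18, 33, 11.3, 59, 355), (548, 121, 16, 35, 11.7, 51, 261), (568, 126, 14, 33, 12.0, 59, 262), (637, 140, 73, 35, 13.6, 58, 1131), (471, 36, 60, 28, 11.6, 59, 570), (559, 53, 60, 28, 11.4, 59, 714), (647, 71, 60, 28, 10.8, 59, 647)]
```

View pics/w11.png

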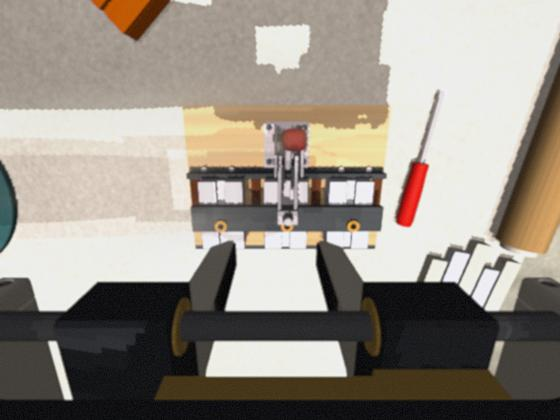

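The bar is down on all three blocks, but the handle's end is at jig x 187, not 181. That is about dead centre and not locked, so I'll push it over from behind with closed fingers.

Emit:
step_arm(plan=[{"dp": [-4,93,0],"roll": 0,"grip": 0},{"dp": [-4,93,0],"roll": 0,"grip": 0},{"dp": [-4,93,0],"roll": 0,"grip": 0},{"dp": [-4,93,0],"roll": 0,"grip": 0},{"dp": [-4,93,-50],"roll": 0,"grip": 0},{"dp": [-4,93,-90],"roll": 0,"grip": 0},{"dp": [-4,93,-108],"roll": 0,"grip": 0},{"dp": [-4,93,-108],"roll": 0,"grip": 0},{"dp": [-3,87,-108],"roll": 0,"grip": 0},{"dp": [-2,83,-108],"roll": 0,"grip": 0},{"dp": [-1,79,-108],"roll": 0,"grip": 0},{"dp": [-1,76,-108],"roll": 0,"grip": 0},{"dp": [0,73,-108],"roll": 0,"grip": 0},{"dp": [0,73,-108],"roll": 0,"grip": 0}])

```text
clock: 51.4
position: [0.5294, 0.2145, 0.1946]
ee_rot: [0.633, 0.774, 0.001, -0.001]
force: [-6.7, 14.0, 4.8]
grip_width: 0.0003
grip_force: 7.4
```

Emit:
step_arm(plan=[{"dp": [0,-2,0],"roll": 0,"grip": 0},{"dp": [1,-4,0],"roll": 0,"grip": 0},{"dp": [1,-4,0],"roll": 0,"grip": 0}])

```text
clock: 51.7
position: [0.5295, 0.214, 0.1947]
ee_rot: [0.632, 0.775, 0.004, -0.004]
force: [-11.1, 44.9, 3.6]
grip_width: 0.0007
grip_force: 23.0
```

At its stop: 45 N with only 0.5 mm of movement. Backing off and checking.

Emit:
step_arm(plan=[{"dp": [-2,10,0],"roll": 0,"grip": 0},{"dp": [-5,25,0],"roll": 0,"grip": 0},{"dp": [-5,25,50],"roll": 0,"grip": 0},{"dp": [-5,25,110],"roll": 0,"grip": 40},{"dp": [0,-70,110],"roll": 0,"grip": 40},{"dp": [0,-70,110],"roll": 0,"grip": 40},{"dp": [0,-70,110],"roll": 0,"grip": 40},{"dp": [0,-70,110],"roll": 0,"grip": 40},{"dp": [0,-70,110],"roll": 0,"grip": 40}])

```text
clock: 52.6
position: [0.5306, 0.1399, 0.3033]
ee_rot: [0.633, 0.774, -0.0, -0.0]
force: [0.6, 0.1, -0.6]
grip_width: 0.039
grip_force: 0.0
```

```bash
python3 chk.py; python3 -c "
from m import *
c,P=look('x',cam='top',nm='top9')
print('tray',rects(P,.030,.055,(.35,.78,-.55,-.22)))
for q in ['cord_spool_mid','driver_mid','oiler_mid']:
    r=look_for(c,q)[0]; a,b=map(int,r['point']); print(q,round(r['conf'],2),a,b)
s=get_state(); print(s['clock'],s['force'],s['position'])
"
```

```text
handle top x [172.96182085 181.5150868  189.75096208] 204.3847669870973
bar y -120 306 [68.4 70.9 72.4] [54.  88.5]
bar y -88 316 [68.3 71.5 78.2] [55.4 88.5]
bar y -45 300 [68.5 70.9 72.2] [54.2 88.5]
bar y 0 311 [ 69.3  87.2 103.5] [54.9 88.4]
bar y 45 293 [69.5 70.9 72.2] [54.  88.4]
bar y 90 312 [69.2 71.6 78. ] [54.9 88.3]
bar y 120 299 [68.9 70.9 72.2] [53.7 88.4]
[(477, 107, 116, 34, 11.3, 59, 1479), (548, 122, 17, 34, 11.7, 51, 291), (570, 127, 19, 33, 12.3, 59, 267), (634, 138, 60, 35, 11.4, 58, 1131), (471, 36, 60, 26, 11.8, 59, 523), (559, 53, 59, 27, 11.3, 58, 674), (647, 71, 60, 28, 11.4, 58, 672)]
tray [(573, -347, 60, 103, 8.5, 42, 565), (473, -362, 59, 102, 8.4, 42, 566)]
cord_spool_mid 0.51 239 162
driver_mid 0.85 150 240
oiler_mid 0.77 174 154
52.85 [ 0.58261386 -0.74516372  0.11052286] [0.53055505 0.13989257 0.30339836]
```

```bash
python3 -c "
from station import *
print(hand_in())"
```

```text
the job is handed in; nothing more can be done
None
```

I handed the job in at about 53 s. The two drilled blocks are in the tray, the three blanks lie home with groove up, the clamp handle is locked with the bar down on all three, and the spool, screwdriver and bottle still show in place; hand-in returned no verdict.

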